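Fit the bayonet filter cartridge in the bench dust extractor

TASK

Fit the filter cartridge that has two side lugs into the open chamber of the small bench dust extractor: let its lugs down through the two notches of the mouth, push it down against the spring, give it a quarter turn either way and let go, so that it clicks up into place and is locked. Leave the other cartridge, the one without lugs, where it stands.

Things in the scene. Friction and masses are not known exactly. Their poses are not given: they have to be found in the camera images.
- filter: Cartridge to fit, upright, 100 mm high, 0.11-0.22 kg: round paper body 46 mm across, black cap 48 mm across (62-70 mm up), on it a grip bar 46 mm long (along x), 14 thick (along y), 70-100 mm up. Two steel lugs along +x and -x, in line with the bar, reach 40 mm from the axis; each 10 mm wide, 30-38 mm up. Origin: centre of the foot, z up; heights from there. Half-turn symmetric.
- plain_filter: The other cartridge, of the same build and size but without lugs; it does not lock here and must be left alone. Origin: centre of its foot.
- housing: Fixed grey box 104 x 104 mm, 72 high, motor drum (75 high) at its +x side. Its aluminium lid, 64-72 mm up, has an eight-sided mouth 58 mm across with a notch 24 mm wide on the +x and the -x side, to 46 mm from the centre. Locked: lugs along y, held up against the lid between click ribs (4 mm deep; about 10 degrees play), foot 26 mm up. Origin: centre of underside, on the mouth's axis, z up.
- spring_plate (a joint): Travel (m) of the sprung plate in the chamber that carries the cartridge's foot. 0: unpressed, foot 36 mm above the housing's origin, lugs inside the notches, no turning. 0.016 to 0.022 (bottom stop, foot 14 mm up): lugs clear of lid and ribs, free to turn. Released after the quarter turn it rises to 0.010: locked. Pushes up with 5 N at 0, 11.6 N at the stop.
Not all that is in view belongs to the job. What is shaped like the filter but blue is not meant.

How it is judged:
At the end, for the whole second after the job is handed in: The lugged cartridge is locked in the chamber and at rest: its axis within 12 mm of the mouth's axis, its foot 23.5 to 29 mm above the housing's origin (locked level 26 mm), its lugs within 20 degrees of square to the notches, upright within 7 degrees, the sprung plate held down by more than 6 mm (horizontal distance between filter and housing below 0.012 m and z of filter in the frame of housing between 0.0235 and 0.029 m and angle between the x axis of filter and the x axis of housing, either way round above 1.22 rad and angle between filter's own z axis and vertical below 0.12 rad and value of joint spring_plate above 0.006 m and linear speed of filter below 0.02 m/s); the robot touches nothing.
It fails at once if the cartridge without lugs is moved by more than 30 mm (distance of plain_filter from where it was at the start of the episode above 0.03 m).
It also fails if it takes over 46 s, if anything falls off the work surface, if the arm or the gripper's body presses on something with over 40 N, if the wrist force passes 120 N, or if a joint passes its speed limit or range.

ROBOT

A 7-joint arm with a two-finger parallel gripper is mounted at the origin on the work surface. World frame = base frame: x ahead of the robot, y to its left, z up, the work surface at z = 0. Lengths are in m, angles in rad, forces in N, time in s.
With the tool pointing down it reaches from about 0.4 to 0.9 m from the base axis. Payload 5.5 kg.
Tool frame: the origin (TCP) lies at the very end of the fingers, on their centre line; the grasp point (between the pads) lies 19 mm behind it; z points along the fingers, y is the line along which they close (so a half turn about z gives the same grasp; the last joint's range is limited). The gripper opens to 85 mm and grips with 20 to 120 N. Pads are 22 mm wide; open, the fingers measure 114 mm over their backs; the gripper's body (76 mm by 85 mm) begins 54 mm behind the grasp point. The pads swing forward as they close: fully open they stand 13 mm farther back than shut.
Start: joints at [1.41, 0.501, -0.427, 1.55, 0.221, 1.138, -0.21], TCP at [0.267, -0.592, 0.231] pointing down, gripper open.
Joint ranges: [-2.88, 2.88], [-0.31, 2.03], [-1.54, 1.56], [0.2, 2.42], [-1.41, 4.55], [0.19, 2.02], [-2.57, 2.57]. Speed limits (rad/s): [2.57, 2.57, 3.14, 3.14, 3.14, 3.14, 3.14].

INTERFACE

Orientations are given as a rotation vector (axis times angle).
In Python, from station import env gives the robot as it stands. The module is installed in compiled form; this text tells all that it offers.
- The arm moves only by the tool apply_moves, never from a script. Its argument "plan" is a list of rows, each an object with "translation": the shift along the tool's x, y, z in mm, a list of three; "spin": the turn about the tool's z in degrees. In form: [{"translation": [tx, ty, tz], "spin": spin}, ...]. A call has 1 to 10 rows; each row shifts and turns the commanded pose from where the row before left it, along the tool's axes as they then stand; what a row does not reach is not made up. A row lasts 1/12 s, in which the tool goes at most 41.7 mm and 7.16 degrees, less where a joint would pass 70% of its speed; a pose out of reach is approached as far as the arm can. A call is refused whole if a number of a shift passes 41.7 or a number of a turn 7.16, either way. A call with a gripper value outside its range is refused whole. "fingers" is the gripper command: -1 is fully open, 1 is shut, values between are in proportion, set as the call begins (left out, the last holds). The fingers move at their own pace and stop on an object; the grip force is fixed at half the most. Time passes only in rows, so rows that do not move let the fingers close. It gives the time, the measured TCP pose, the force, the opening and the grip force at its end, in the units of the state.
- env.state(): the state, without advancing time (a new reading comes with each control period).
- env.snapshot(name): name is "side" or "top" or "wrist"; returns the picture (400x640x3 uint8, red, green, blue); there is no depth.
- env.camera_model(name): a dict with "fx", "fy", "cx", "cy" (pixels), "position" and "rotation" of the camera in the world; the wrist camera has in their place "hand_eye" (4x4, takes a point from camera to tool coordinates, whose origin is the TCP and whose axes are the flange's). Camera axes: x right, y up, looking along -z (the intrinsics and any distortion apply to the point x, -y, -z); pixel columns grow to the right and rows downward; lengths in m; the calibration is good to about 2 mm. The wrist camera is an equidistant fisheye: a pixel r from the principal point sees the ray r / f radians off the axis. A picture is of the moment at which its call begins: read the wrist's pose just before it. camera_model takes no time and is no camera call.
- env.finish_job(): hands the job in; it is judged then, once.
The state is a dict: "time": time; "q": joint angles; "joint_velocities": joint speeds; "joint_efforts": joint torques, N m; "tcp_pos": TCP position; "tcp_rot": TCP orientation; "wrist_force": force on the tool from outside, world axes, zero at the start; "wrist_torque": the same for the moment, N m; "width": finger opening in m; "finger_force": force on a finger pad.
Only numpy, scipy, OpenCV 4.12 (cv2) and the standard library are available. Lean on these libraries where they do the work, as an engineer would, in place of code of your own. Each camera call takes 0.05 s, during which the arm holds its last target. There are 200 camera calls.

## Working session

There is one attempt and no reset: what is moved stays moved. The work goes in short steps, Python scripts to look and compute and a tool call to move; the robot and the scene stay as the last step left them, time stands still between calls to the robot, and variables do not carry over. Pictures are saved under pics/ and viewed, at most 10 in all, crops included, and the job is handed in when it is done.

Besides the shell and the picture viewer there is one more tool, called after "Call:" as name(argument=value, ...), one argument or row to a line, values as JSON. apply_moves: Moves the arm, as the interface text tells. Its arguments: {"type":"object","properties":{"plan":{"type":"array"},"fingers":{"type":"number"}},"required":["plan"]}

```bash
mkdir -p pics; cat > h.py <<'E'
import numpy as np, cv2
from scipy.spatial.transform import Rotation as R
from station import env
def snap(n,f):
    im=env.snapshot(n); cv2.imwrite('pics/'+f,im[:,:,::-1]); return im
def ray(n,u,v,st=None):
    m=env.camera_model(n); x=(u-m['cx'])/m['fx']; y=(v-m['cy'])/m['fy']
    if n=='wrist':
        r=np.hypot(x,y); s=np.sin(r)/max(r,1e-9); d=np.array([x*s,-y*s,-np.cos(r)])
        H=np.array(m['hand_eye']); Rt=R.from_rotvec(st['tcp_rot']).as_matrix()
        return Rt@H[:3,3]+np.array(st['tcp_pos']), Rt@H[:3,:3]@d
    d=np.array([x,-y,-1.]); return np.array(m['position']), np.array(m['rotation'])@d
def at(n,u,v,z,st=None):
    p,d=ray(n,u,v,st); return p+d*(z-p[2])/d[2]
def tri(rays):
    A=np.zeros((3,3));b=np.zeros(3)
    for p,d in rays:
        d=d/np.linalg.norm(d);P=np.eye(3)-np.outer(d,d);A+=P;b+=P@p
    return np.linalg.solve(A,b)
E
python3 - <<'E'
from h import *
s=env.state();print(s)
for n in('top','side','wrist'):
    snap(n,n+'0.png');print(n,env.camera_model(n))
E
```

```text
{'time': 0.0, 'q': array([ 1.41021806,  0.50187143, -0.42680562,  1.55145346,  0.22079368,
        1.13829821, -0.21028535]), 'joint_velocities': array([-0.00035171, -0.00063355, -0.00287801,  0.00054105,  0.00047936,
        0.00087349, -0.00031107]), 'joint_efforts': array([-3.62909122e-04, -5.69514728e+01, -5.81628576e+00, -2.80944979e+01,
        1.06987450e-02,  1.16472194e-02,  5.67189090e-06]), 'tcp_pos': array([ 0.26696815, -0.59187884,  0.2302444 ]), 'tcp_rot': array([-3.06940442e+00, -6.60413514e-01,  5.21019786e-04]), 'wrist_force': array([-0.13961927,  0.31635575,  0.11143007]), 'wrist_torque': array([-0.0396568 ,  0.02258296, -0.0233473 ]), 'finger_force': 0.0, 'width': 0.085397559210532}
top {'fx': 465.4038191065964, 'fy': 465.4038191065964, 'cx': 328.6802889227273, 'cy': 200.29987043188692, 'position': array([0.40656818, 0.0273596 , 0.96156082]), 'rotation': array([ 0.1036213 , -0.11879168, -1.59406774])}
side {'fx': 406.6514094565798, 'fy': 406.6514094565798, 'cx': 319.50294897055846, 'cy': 201.24707123177268, 'position': array([ 0.33099443, -0.56044332,  0.52914259]), 'rotation': array([ 0.88327028, -0.13767704, -0.31489142])}
wrist {'fx': 309.70691628693146, 'fy': 309.70691628693146, 'cx': 323.6322593991254, 'cy': 201.16294556387268, 'hand_eye': array([[ 1.30366695e-04,  9.52607545e-01,  3.04201986e-01,
         7.66544053e-02],
       [ 9.99999472e-01, -4.34191072e-04,  9.31115108e-04,
         5.11475132e-04],
       [ 1.01906906e-03,  3.04201704e-01, -9.52607099e-01,
        -1.42166950e-01],
       [ 0.00000000e+00,  0.00000000e+00,  0.00000000e+00,
         1.00000000e+00]])}
```

```bash
sed -i "s/np.array(m\['rotation'\])@d/R.from_rotvec(m['rotation']).as_matrix()@d/" h.py
```

```text
(no output)
```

View pics/top0.png

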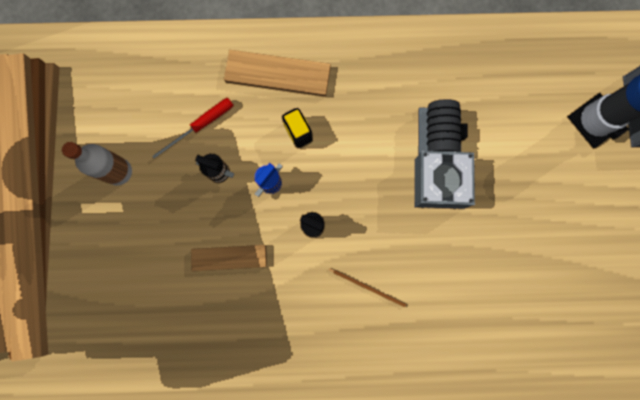

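View pics/side0.png

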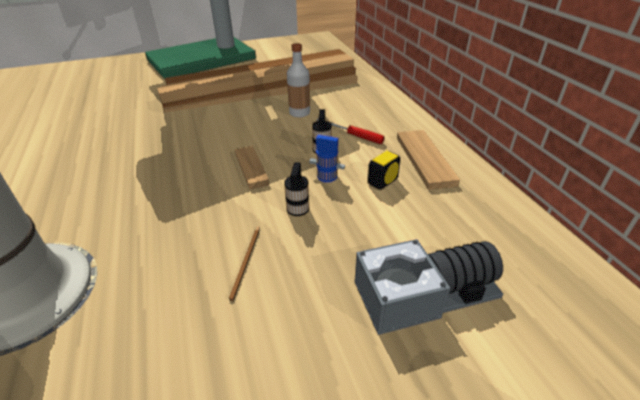

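```bash
python3 - <<'E'
from h import *
t=cv2.imread('pics/top0.png');s=cv2.imread('pics/side0.png')
def c(i,u,v,w,h,k): return cv2.resize(i[v:v+h,u:u+w],None,fx=k,fy=k,interpolation=cv2.INTER_CUBIC)
# top filter u190-270 v140-200 ; housing u410-490 v145-215 ; side filter u280-360 v100-225; housing u350-450 v235-335
a=np.zeros((600,800,3),np.uint8)
a[:300,:400]=c(t,190,140,80,60,5);a[:300,400:]=c(t,410,150,80,60,5)
a[300:,:400]=c(s,280,105,80,60,5);a[300:,400:]=c(s,352,236,100,75,4)
cv2.imwrite('pics/c1.png',a)
for (x,n,u,v,z) in [('filt','top',208,161,.1),('plain','top',312,217,.1),('hous','top',447,180,.072),('hous','side',401,272,.072),('blue','top',267,172,.1),('plain','side',296,166,.1),('filt','side',321,112,.1)]:print(x,n,at(n,u,v,z))
E
```

```text
filt top [0.60962284 0.24327009 0.1       ]
plain top [0.49826932 0.04926282 0.1       ]
hous top [ 0.56680535 -0.21423196  0.072     ]
hous side [ 0.56898964 -0.22165119  0.072     ]
blue top [0.58565385 0.13215515 0.1       ]
plain side [0.49211035 0.05629224 0.1       ]
filt side [0.60891976 0.2487991  0.1       ]
```

View pics/c1.png

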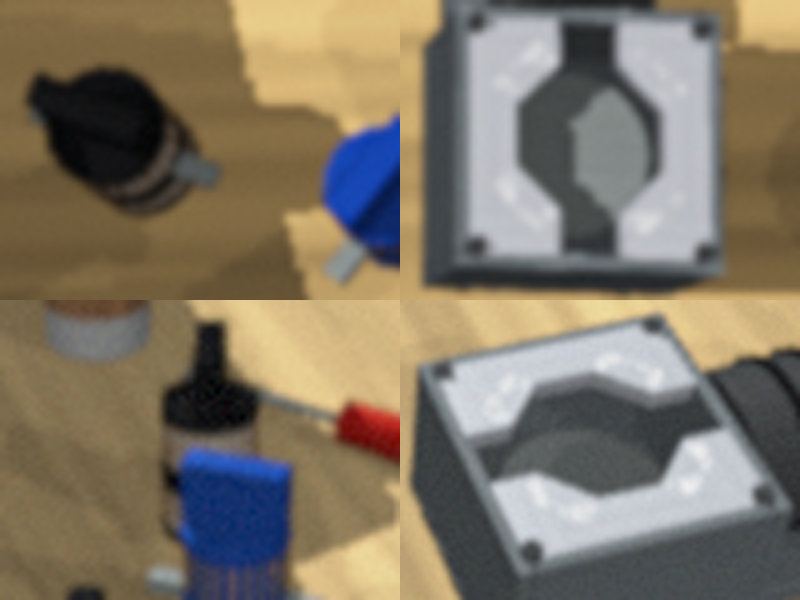

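```bash
python3 - <<'E'
from h import *
T=[(477,20),(703,28),(705,252),(475,245)];S=[(445,370),(655,325),(765,494),(530,551)]
# match: top-left(+x,+y) ; in side view +x is right/far
tp=[(410+(x-400)/5,150+y/5) for x,y in T]
sd=[(352+(x-400)/4,236+(y-300)/4) for x,y in S]
a=np.array([at('top',*p,.072) for p in tp]);b=np.array([at('side',*p,.072) for p in sd])
print(a.round(4),a.mean(0));print(b.round(4),b.mean(0))
ca=np.mean(tp,0);cb=np.mean(sd,0);print('tri',tri([ray('top',*ca),ray('side',*cb)]))
for P in(a,b):
  for k in range(4):
    d=P[(k+1)%4]-P[k];print(np.degrees(np.arctan2(d[1],d[0])))
l=at('top',190+205/5,140+172/5,.034);m=at('top',190+33/5,140+115/5,.034);print('lugs',l,m,(l+m)/2,np.linalg.norm(l-m),np.degrees(np.arctan2(*(l-m)[1::-1])))
print('cap',at('top',190+107/5,140+122/5,.070))
print('bartri',tri([ray('top',190+88/5,140+105/5),ray('side',322,111)]))
print('capside',at('side',322,125,.070))
print('wristTCP axes',R.from_rotvec(env.state()['tcp_rot']).as_matrix())
E
```

```text
[[ 0.6196 -0.175   0.072 ]
 [ 0.6142 -0.2637  0.072 ]
 [ 0.5256 -0.2582  0.072 ]
 [ 0.5306 -0.1693  0.072 ]] [ 0.57250165 -0.2165506   0.072     ]
[[ 0.532  -0.169   0.072 ]
 [ 0.62   -0.1745  0.072 ]
 [ 0.6144 -0.2624  0.072 ]
 [ 0.5249 -0.257   0.072 ]] [ 0.57283214 -0.21572551  0.072     ]
tri [ 0.57261561 -0.21698744  0.07051648]
-93.49861769653803
176.5048848806199
86.77262957637937
-3.7070822638149554
-3.572113128083435
-93.66401350494178
176.54360774604925
85.41726349004658
lugs [0.5962502  0.21305579 0.034     ] [0.62159808 0.28287783 0.034     ] [0.60892414 0.24796681 0.034     ] 0.07428076026166328 -109.95269232782852
cap [0.60973735 0.24409927 0.07      ]
bartri [0.60879291 0.24259606 0.10534314]
capside [0.60879901 0.2421492  0.07      ]
wristTCP axes [[ 9.11495358e-01  4.11309958e-01 -5.74848676e-04]
 [ 4.11310354e-01 -9.11494220e-01  1.44200967e-03]
 [ 6.91416921e-05 -1.55082634e-03 -9.99998795e-01]]
```

Call:
apply_moves(
  plan=[
    {"translation": [29.8,-28.2,0],"spin": 0},
    {"translation": [29.8,-28.2,0],"spin": 0},
    {"translation": [29.8,-28.2,0],"spin": 0},
    {"translation": [29.8,-28.2,0],"spin": 0},
    {"translation": [29.8,-28.2,0],"spin": 0},
    {"translation": [29.8,-28.2,0],"spin": 0},
    {"translation": [29.8,-28.2,0],"spin": 0},
    {"translation": [29.8,-28.2,0],"spin": 0},
    {"translation": [29.8,-28.2,0],"spin": 0},
    {"translation": [29.8,-28.2,0],"spin": 0},
  ],
  fingers=-1,
)

```text
time: 0.98
tcp_pos: [0.4231, -0.211, 0.2314]
tcp_rot: [3.071, 0.66, -0.0]
wrist_force: [0.6, 0.3, 0.3]
width: 0.0854
finger_force: 0.0
```

```bash
python3 -c "
from h import *
s=env.state();print(s['q'],s['tcp_pos'],s['tcp_rot'])"
```

```text
[ 0.98952484  0.20098147 -0.65098633  1.97489683  0.14387636  1.01055265
 -0.87573162] [ 0.42313025 -0.21100695  0.23137095] [ 3.07091001e+00  6.60269445e-01 -2.01121334e-04]
```

Call:
apply_moves(
  plan=[
    {"translation": [29.8,-28.2,0],"spin": 0},
    {"translation": [29.8,-28.2,0],"spin": 0},
    {"translation": [29.8,-28.2,0],"spin": 0},
    {"translation": [29.8,-28.2,0],"spin": 0},
    {"translation": [29.8,-28.2,0],"spin": 0},
    {"translation": [29.8,-28.2,0],"spin": 0},
    {"translation": [29.8,-28.2,0],"spin": 0},
    {"translation": [29.8,-28.2,0],"spin": 0},
    {"translation": [29.8,-28.2,0],"spin": 0},
    {"translation": [29.8,-28.2,0],"spin": 0},
  ],
)

```text
time: 1.82
tcp_pos: [0.579, 0.1683, 0.2309]
tcp_rot: [3.071, 0.66, -0.001]
wrist_force: [0.2, 0.4, 0.5]
width: 0.0855
finger_force: 0.0
```

Call:
apply_moves(
  plan=[
    {"translation": [29.8,-28.2,0],"spin": 0},
    {"translation": [29.8,-28.2,0],"spin": 0},
    {"translation": [0,0,0],"spin": -6.5},
    {"translation": [0,0,0],"spin": -6.5},
    {"translation": [0,0,0],"spin": -6.5},
    {"translation": [0,0,0],"spin": -6.5},
    {"translation": [0,0,0],"spin": -6.5},
    {"translation": [0,0,0],"spin": -6.5},
    {"translation": [0,0,0],"spin": -6.5},
    {"translation": [0,0,0],"spin": 0},
  ],
)

```text
time: 2.65
tcp_pos: [0.6096, 0.2423, 0.2307]
tcp_rot: [-2.573, -1.801, 0.001]
wrist_force: [-0.4, 1.1, 0.7]
width: 0.085
finger_force: 0.0
```

```bash
python3 - <<'E'
from h import *
s=env.state();print(s['q'],s['tcp_pos'],s['tcp_rot'],R.from_rotvec(s['tcp_rot']).as_matrix()[:,0])
im=snap('wrist','w1.png')
cv2.imwrite('pics/w1b.png',cv2.resize(cv2.imread('pics/w1.png'),(800,500),interpolation=cv2.INTER_CUBIC))
E
```

```text
[ 0.1836882   0.64573768 -0.91226101  1.52248089  0.5274261   1.23606393
 -1.15624595] [0.6096079  0.24233169 0.23066268] [-2.57297804e+00 -1.80148461e+00  1.47414699e-03] [ 3.42085595e-01  9.39668711e-01 -4.00156963e-04]
```

View pics/w1b.png

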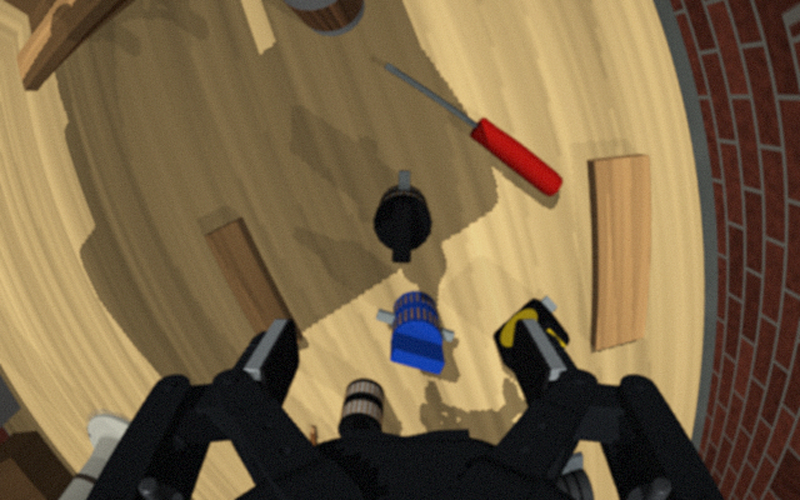

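```bash
python3 - <<'E'
from h import *
s=env.state();Rt=R.from_rotvec(s['tcp_rot']).as_matrix()
f=lambda u,v,z:(at('wrist',u/1.25,v/1.25,z,s),)
for n,u,v,z in [('lugtip',404,171,.034),('barendnear',401,258,.1),('bar low',401,262,.09),('cap',403,218,.07)]:
    p=at('wrist',u/1.25,v/1.25,z,s);print(n,p,(Rt.T@(p-s['tcp_pos']))*1e3)
print('capright/left',[Rt.T@(at('wrist',u/1.25,218/1.25,.068,s)-s['tcp_pos'])*1e3 for u in(375,432)])
print('tri cap',tri([ray('wrist',403/1.25,218/1.25,s),ray('top',190+107/5,140+122/5),ray('side',322,125)]))
E
```

```text
lugtip [0.62296459 0.28270531 0.034     ] [ 42.48228341  -1.26625045 196.71451405]
barendnear [0.60098404 0.22916489 0.1       ] [-15.37411832  -3.33658105 130.72912634]
bar low [0.59855515 0.22298437 0.09      ] [-22.01138649  -3.45436091 140.73068122]
cap [0.61045873 0.25090751 0.07      ] [  8.31254863  -1.97804351 160.72257997]
capright/left [array([  7.90017753, -24.61507225, 162.74774267]), array([  7.92358144,  21.42690129, 162.69674046])]
tri cap [0.61061218 0.2478211  0.06556887]
```

Call:
apply_moves(
  plan=[
    {"translation": [1.5,-2.2,0],"spin": 1.9},
    {"translation": [0,0,32],"spin": 0},
    {"translation": [0,0,32],"spin": 0},
    {"translation": [0,0,32],"spin": 0},
    {"translation": [0,0,32],"spin": 0},
    {"translation": [0,0,15],"spin": 0},
    {"translation": [0,0,10],"spin": 0},
    {"translation": [0,0,4],"spin": 0},
    {"translation": [0,0,0],"spin": 0},
  ],
)

```text
time: 3.45
tcp_pos: [0.6085, 0.2451, 0.0746]
tcp_rot: [-2.607, -1.753, -0.001]
wrist_force: [-0.0, 0.0, -0.4]
width: 0.0854
finger_force: 0.0
```

```bash
python3 - <<'E'
from h import *
s=env.state();print(s['tcp_pos'],s['wrist_force'])
im=snap('wrist','w2.png');t=snap('side','s2.png')
a=np.vstack([cv2.resize(cv2.imread('pics/w2.png')[150:400,120:520],(640,400)),cv2.resize(cv2.imread('pics/s2.png')[60:185,220:420],None,fx=1.6,fy=1.6).copy() if 0 else cv2.resize(cv2.imread('pics/s2.png')[70:195,220:620],(640,200))])
cv2.imwrite('pics/w2b.png',a)
E
```

```text
[0.60848024 0.24514909 0.07456708] [-0.03073336  0.00202268 -0.39049982]
```

View pics/w2b.png

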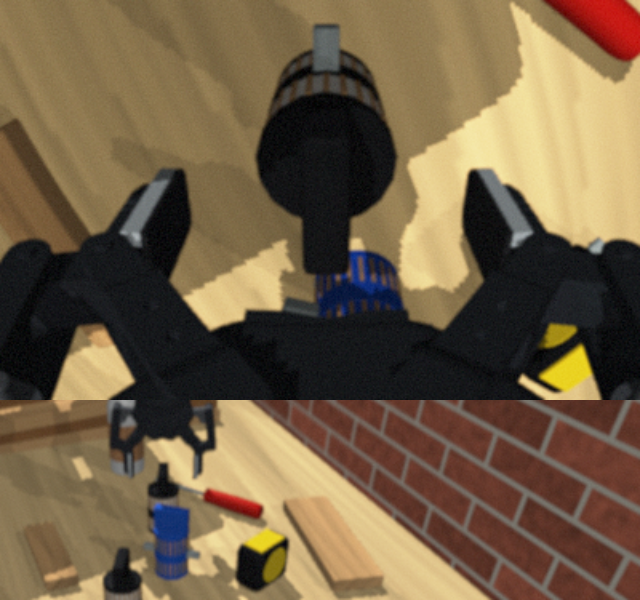

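```bash
python3 - <<'E'
from h import *
s=env.state();Rt=R.from_rotvec(s['tcp_rot']).as_matrix()
for u,v,z in[(326,27,.034),(327,240,.1),(327,272,.1),(327,272,.07),(262,155,.066),(396,155,.066)]:
    print(Rt.T@(at('wrist',120+u*.625,150+v*.625,z,s)-s['tcp_pos'])*1e3)
E
```

```text
[39.69721614 -0.49521347 42.18656133]
[ -9.15354284  -0.13179697 -23.91290311]
[-21.37377293  -0.11531843 -23.93785643]
[-46.18756895  -0.05919353   6.0116252 ]
[  1.78371196 -22.40732981  10.06991816]
[ 1.74549408 23.58635969 10.15173568]
```

Call:
apply_moves(
  plan=[
    {"translation": [0,0,1],"spin": 0},
    {"translation": [0,0,0],"spin": 0},
    {"translation": [0,0,0],"spin": 0},
    {"translation": [0,0,0],"spin": 0},
    {"translation": [0,0,0],"spin": 0},
    {"translation": [0,0,0],"spin": 0},
    {"translation": [0,0,0],"spin": 0},
    {"translation": [0,0,0],"spin": 0},
    {"translation": [0,0,0],"spin": 0},
    {"translation": [0,0,0],"spin": 0},
  ],
  fingers=1,
)

```text
time: 4.38
tcp_pos: [0.6084, 0.245, 0.0736]
tcp_rot: [2.606, 1.754, 0.001]
wrist_force: [0.5, -0.3, 3.6]
width: 0.0127
finger_force: 59.1
```

Call:
apply_moves(
  plan=[
    {"translation": [0,0,-20],"spin": 0},
    {"translation": [0,0,-36],"spin": 0},
    {"translation": [0,0,-36],"spin": 0},
    {"translation": [0,0,-36],"spin": 0},
    {"translation": [-20,6.4,0],"spin": 0},
    {"translation": [-35,11.1,0],"spin": 0},
    {"translation": [-35,11.1,0],"spin": 0},
    {"translation": [-35,11.1,0],"spin": 0},
    {"translation": [-35,11.1,0],"spin": 0},
    {"translation": [-35,11.1,0],"spin": 0},
  ],
)

```text
time: 5.22
tcp_pos: [0.5912, 0.0388, 0.2006]
tcp_rot: [-2.606, -1.754, 0.002]
wrist_force: [0.5, 0.4, -1.2]
width: 0.0127
finger_force: 58.8
```

Call:
apply_moves(
  plan=[
    {"translation": [-35,11.1,0],"spin": 0},
    {"translation": [-35,11.1,0],"spin": 0},
    {"translation": [-35,11.1,0],"spin": 0},
    {"translation": [-35,11.1,0],"spin": 0},
    {"translation": [-35,11.1,0],"spin": 0},
    {"translation": [-35,11.1,0],"spin": 0},
    {"translation": [-35,11.1,0],"spin": 0},
    {"translation": [0,0,0],"spin": 7.15},
    {"translation": [0,0,0],"spin": 7.15},
    {"translation": [0,0,0],"spin": 7.15},
  ],
)

```text
time: 6.05
tcp_pos: [0.5708, -0.2167, 0.2002]
tcp_rot: [-2.891, -1.225, 0.002]
wrist_force: [-0.5, 0.1, -1.9]
width: 0.0128
finger_force: 58.8
```

Call:
apply_moves(
  plan=[
    {"translation": [0,0,0],"spin": 7.15},
    {"translation": [0,0,0],"spin": 7.15},
    {"translation": [0,0,0],"spin": 7.15},
    {"translation": [0,0,0],"spin": 7.15},
    {"translation": [0,0,0],"spin": 7.15},
    {"translation": [0,0,0],"spin": 7.15},
    {"translation": [0,0,0],"spin": 7.15},
    {"translation": [0,0,0],"spin": 0},
    {"translation": [0,0,0],"spin": 0},
  ],
)

```text
time: 6.8
tcp_pos: [0.5714, -0.2152, 0.2008]
tcp_rot: [3.14, -0.093, -0.002]
wrist_force: [-0.1, -0.3, -2.0]
width: 0.0129
finger_force: 58.8
```

```bash
python3 - <<'E'
from h import *
s=env.state();print(s['q'],s['tcp_pos'],s['tcp_rot'],s['width'],s['wrist_force'])
r=R.from_rotvec(s['tcp_rot']).as_matrix();print(r[:,0],np.degrees(np.arctan2(r[1,0],r[0,0])))
snap('wrist','w3.png');snap('side','s3.png')
a=np.hstack([cv2.resize(cv2.imread('pics/w3.png')[100:400,220:420],(400,600),interpolation=2),cv2.resize(cv2.imread('pics/s3.png')[130:355,330:480],(400,600),interpolation=2)])
cv2.imwrite('pics/w3b.png',a)
E
```

```text
[ 0.77808622  0.50070837 -0.62201187  1.67842491  0.3250146   1.06888634
 -1.57438546] [ 0.57142334 -0.21520045  0.20075809] [ 3.14019171e+00 -9.29802588e-02 -1.81889180e-03] 0.012921191127324011 [-0.09400875 -0.32971719 -2.03482414]
[ 0.99824739 -0.0591676  -0.00115673] -3.392037089217811
```

View pics/w3b.png

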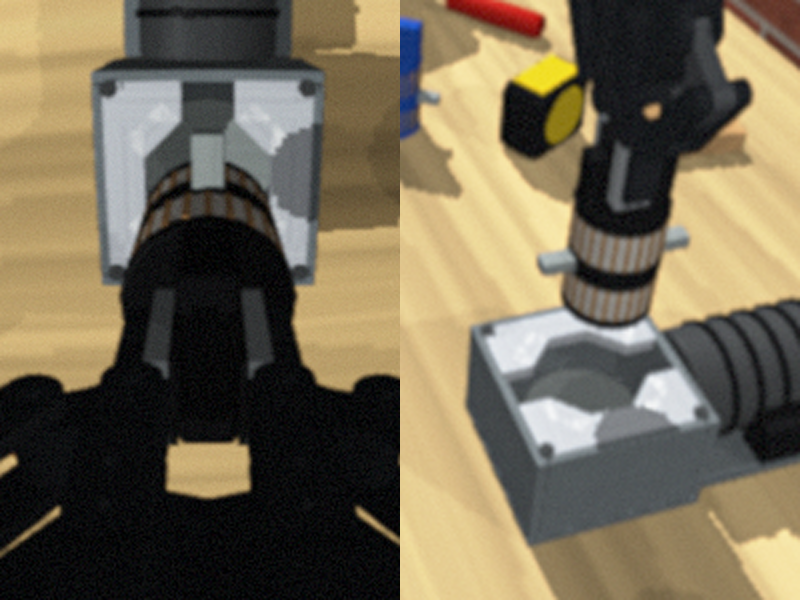

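```bash
python3 - <<'E'
from h import *
s=env.state();Rt=R.from_rotvec(s['tcp_rot']).as_matrix();dz=s['tcp_pos'][2]-.0736
for u,v,z in[(108,88,.072),(308,88,.072),(115,272,.072),(304,271,.072),(208,135,.038+dz)]:
    p=at('wrist',220+u*.5,100+v*.5,z,s);print(p,Rt.T@(p-s['tcp_pos'])*1e3)
print(Rt.T@(np.array([.5727,-.2162,.072])-s['tcp_pos'])*1e3)
# side: lug tips
for u,v in[(540,265),(688,237)]:
    p=at('side',330+(u-400)*.375,130+v*.375,.034+dz);print(p,Rt.T@(p-s['tcp_pos'])*1e3)
E
```

```text
[ 0.61746615 -0.17473813  0.072     ] [ 43.39586945 -43.11732306 128.93160289]
[ 0.61223513 -0.26303931  0.072     ] [ 43.42902967  45.33865847 128.91235198]
[ 0.52925286 -0.16886469  0.072     ] [-45.01059202 -43.73067136 128.98662341]
[ 0.52437036 -0.25994149  0.072     ] [-44.46434914  47.47527512 128.96645611]
[ 0.61233592 -0.2186997   0.16534914] [40.83297605  1.05133845 35.57442798]
[  1.17651306   0.93514944 128.94823779]
[ 0.5343026  -0.21395201  0.16134914] [-37.34207547   0.95679689  39.6229844 ]
[ 0.61421267 -0.22043289  0.16134914] [42.81203296  2.67063965 39.57284811]
```

Call:
apply_moves(
  plan=[
    {"translation": [0,0.5,20],"spin": 0},
    {"translation": [0,0,25],"spin": 0},
    {"translation": [0,0,15],"spin": 0},
    {"translation": [0,0,10],"spin": 0},
    {"translation": [0,0,10],"spin": 0},
    {"translation": [0,0,6],"spin": 0},
    {"translation": [0,0,0],"spin": 0},
  ],
)

```text
time: 7.48
tcp_pos: [0.5713, -0.2157, 0.1142]
tcp_rot: [-3.139, 0.098, 0.002]
wrist_force: [0.1, 0.6, -1.6]
width: 0.0131
finger_force: 58.8
```

Call:
apply_moves(
  plan=[
    {"translation": [0,0,5],"spin": 0},
    {"translation": [0,0,4],"spin": 0},
    {"translation": [0,0,4],"spin": 0},
    {"translation": [0,0,0],"spin": 0},
    {"translation": [0,0,0],"spin": 0},
  ],
)

```text
time: 7.9
tcp_pos: [0.573, -0.2161, 0.1034]
tcp_rot: [3.139, -0.099, 0.004]
wrist_force: [0.3, -0.5, 5.5]
width: 0.0128
finger_force: 59.8
```

Call:
apply_moves(
  plan=[
    {"translation": [0,0,4],"spin": 0},
    {"translation": [0,0,4],"spin": 0},
    {"translation": [0,0,4],"spin": 0},
    {"translation": [0,0,1.5],"spin": 0},
    {"translation": [0,0,0],"spin": 0},
    {"translation": [0,0,0],"spin": 0},
  ],
)

```text
time: 8.4
tcp_pos: [0.5732, -0.2161, 0.0904]
tcp_rot: [3.139, -0.099, 0.004]
wrist_force: [-1.1, -0.2, 9.3]
width: 0.0127
finger_force: 60.3
```

Call:
apply_moves(
  plan=[
    {"translation": [0,0,0],"spin": -5},
    {"translation": [0,0,0],"spin": -5},
    {"translation": [0,0,0],"spin": -5},
    {"translation": [0,0,0],"spin": -5},
    {"translation": [0,0,0],"spin": -5},
    {"translation": [0,0,0],"spin": -5},
  ],
)

```text
time: 8.9
tcp_pos: [0.5736, -0.2161, 0.0907]
tcp_rot: [3.055, 0.723, 0.005]
wrist_force: [-0.1, 0.6, 9.1]
width: 0.0131
finger_force: 60.3
```

Call:
apply_moves(
  plan=[
    {"translation": [0,0,0],"spin": -6},
    {"translation": [0,0,0],"spin": -6},
    {"translation": [0,0,0],"spin": -6},
    {"translation": [0,0,0],"spin": -6},
    {"translation": [0,0,0],"spin": -6},
    {"translation": [0,0,0],"spin": -6},
    {"translation": [0,0,0],"spin": -6},
    {"translation": [0,0,0],"spin": -6},
    {"translation": [0,0,0],"spin": -6},
    {"translation": [0,0,0],"spin": -6},
  ],
)

```text
time: 9.73
tcp_pos: [0.5736, -0.2161, 0.0907]
tcp_rot: [2.283, 2.154, 0.003]
wrist_force: [0.6, -0.1, 8.8]
width: 0.0132
finger_force: 60.3
```

```bash
python3 - <<'E'
from h import *
s=env.state();print(s['q'],s['tcp_pos'],s['wrist_force'],s['wrist_torque'])
r=R.from_rotvec(s['tcp_rot']).as_matrix();print(np.degrees(np.arctan2(r[1,0],r[0,0])),r[:,2])
snap('side','s4.png');snap('top','t4.png');snap('wrist','w4.png')
cv2.imwrite('pics/s4b.png',np.hstack([cv2.resize(cv2.imread('pics/s4.png')[180:340,340:460],(400,533),interpolation=2),cv2.resize(cv2.imread('pics/w4.png')[80:346,220:420],(400,533),interpolation=2)]))
E
```

```text
[ 0.95605862  0.76222002 -0.90763743  1.74500555  0.70778895  0.9925057
 -0.28431863] [ 0.5735699  -0.21605143  0.0906709 ] [ 0.61435593 -0.14507332  8.7548515 ] [ 0.13037858  0.0056823  -0.10672485]
86.66396286059614 [ 0.00337516 -0.00104526 -0.99999376]
```

View pics/s4b.png

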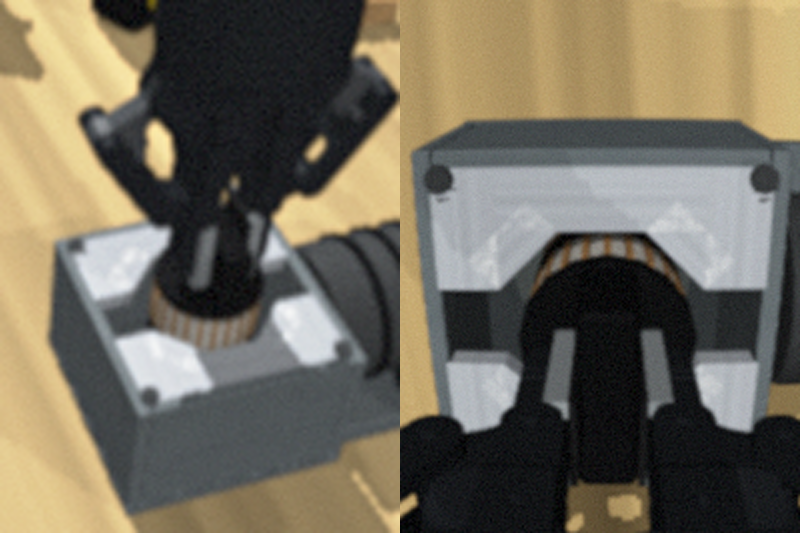

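Call:
apply_moves(
  plan=[
    {"translation": [0,0,-3],"spin": 0},
    {"translation": [0,0,-3],"spin": 0},
    {"translation": [0,0,-2.5],"spin": 0},
    {"translation": [0,0,0],"spin": 0},
    {"translation": [0,0,0],"spin": 0},
  ],
)

```text
time: 10.3
tcp_pos: [0.5735, -0.2161, 0.099]
tcp_rot: [2.288, 2.148, 0.003]
wrist_force: [0.5, 0.6, 5.9]
width: 0.0132
finger_force: 60.0
```

Call:
apply_moves(
  plan=[
    {"translation": [0,0,-1],"spin": 0},
    {"translation": [0,0,-1],"spin": 0},
    {"translation": [0,0,-1],"spin": 0},
    {"translation": [0,0,0],"spin": 0},
    {"translation": [0,0,0],"spin": 0},
  ],
)

```text
time: 10.72
tcp_pos: [0.5733, -0.216, 0.0997]
tcp_rot: [2.289, 2.149, 0.004]
wrist_force: [7.2, -1.2, -8.9]
width: 0.0129
finger_force: 59.6
```

Call:
apply_moves(
  plan=[
    {"translation": [0,0,1],"spin": 0},
    {"translation": [0,0,0.5],"spin": 0},
    {"translation": [0,0,0],"spin": 0},
  ],
)

```text
time: 10.97
tcp_pos: [0.5733, -0.216, 0.0997]
tcp_rot: [2.289, 2.149, 0.003]
wrist_force: [4.4, -0.7, 3.4]
width: 0.013
finger_force: 61.2
```

Call:
apply_moves(
  plan=[
    {"translation": [0,0,0],"spin": 0},
    {"translation": [0,0,0],"spin": 0},
    {"translation": [0,0,0],"spin": 0},
    {"translation": [0,0,0],"spin": 0},
    {"translation": [0,0,0],"spin": 0},
    {"translation": [0,0,0],"spin": 0},
    {"translation": [0,0,0],"spin": 0},
  ],
  fingers=-0.2,
)

```text
time: 11.55
tcp_pos: [0.5717, -0.2158, 0.0987]
tcp_rot: [-2.29, -2.15, 0.0]
wrist_force: [-0.0, -0.5, -0.0]
width: 0.0514
finger_force: 0.0
```

Call:
apply_moves(
  plan=[
    {"translation": [0,0,-10],"spin": 0},
    {"translation": [0,0,-25],"spin": 0},
    {"translation": [0,0,-30],"spin": 0},
    {"translation": [0,0,-30],"spin": 0},
    {"translation": [0,0,-30],"spin": 0},
    {"translation": [0,0,-20],"spin": 0},
    {"translation": [0,0,0],"spin": 0},
    {"translation": [0,0,0],"spin": 0},
  ],
)

```text
time: 12.22
tcp_pos: [0.5727, -0.2159, 0.2458]
tcp_rot: [2.288, 2.148, 0.001]
wrist_force: [0.1, -0.4, -0.3]
width: 0.0517
finger_force: 0.0
```

```bash
python3 - <<'E'
from h import *
s=env.state();print(s['tcp_pos'],s['wrist_force'])
snap('side','s5.png');snap('wrist','w5.png')
cv2.imwrite('pics/s5b.png',np.hstack([cv2.resize(cv2.imread('pics/s5.png')[180:340,340:460],(400,533),interpolation=2),cv2.resize(cv2.imread('pics/w5.png')[80:346,220:420],(400,533),interpolation=2)]))
E
```

```text
[ 0.57270311 -0.21591781  0.24580125] [ 0.05560716 -0.37489784 -0.33480273]
```

View pics/s5b.png

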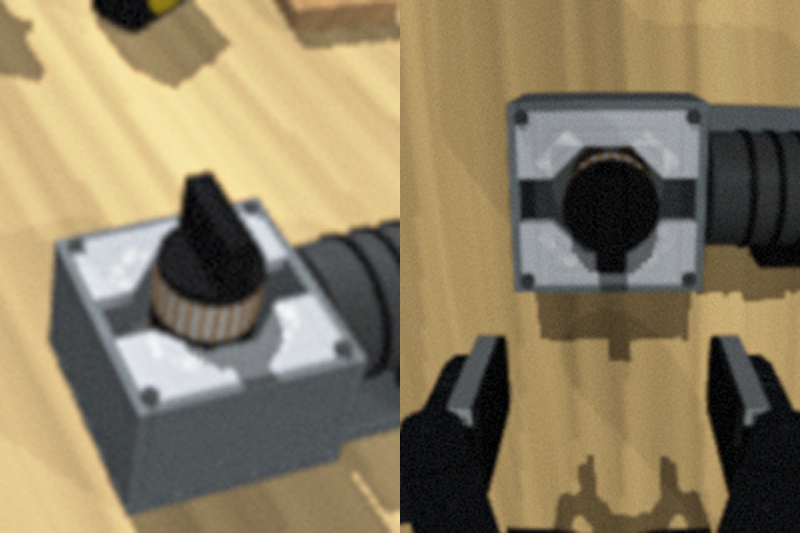

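The cartridge sits upright in the mouth. The bar points along y, square to the empty notches. The gripper is clear above it.

```bash
python3 -c "
from station import env
print(env.finish_job())"
```

```text
the job is handed in; nothing more can be done
None
```

I fitted the lugged filter cartridge in the dust extractor, turned it a quarter turn and let it rise against the lid. By force, position and camera it is locked, but the hand-in returned no verdict. The plain cartridge was not touched, and the job was handed in at about 12 s.

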